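# Set the samples into their cold blocks

### The arm

A 6-joint arm with a two-finger parallel gripper is mounted at the origin on a cart in front of the work surface, level with it; the furniture and walls round the work are solid. World frame = base frame: x ahead of the robot, y to its left, z up, the work surface at z = 0. Lengths are in m, angles in rad, forces in N, time in s.
With the tool pointing down it reaches from about 0.35 to 0.875 m from the base axis. Payload 4.2 kg.
Tool frame: the origin (TCP) lies at the very end of the fingers, on their centre line; the grasp point (between the pads) lies 19 mm behind it (grip_point_offset is the distance from the TCP to the grasp point, in m); z points along the fingers, y is the line along which they close (so a half turn about z gives the same grasp; the last joint's range is limited). The gripper opens to 87 mm and grips with 3 to 60 N. Pads are 19 mm wide; open, the fingers measure 117 mm over their backs; the gripper's body (75 mm by 190 mm) begins 51 mm behind the grasp point.
Start: joints at [1.471, 0.385, 0.008, 0, -1.194, -0.259], TCP at [0.219, 0.585, 0.223] pointing down, gripper open.
Joint ranges: [-3.14, 3.14], [-1.21, 2.06], [-1.07, 1.41], [-3.16, 2.05], [-2.99, -0.16], [-3.1, 3.1]. Speed limits (rad/s): [2.79, 2.79, 3.14, 3.14, 3.14, 3.14].

### API

Orientations are given as a unit quaternion [w, x, y, z].
In Python, from rig import move_ptp, movel, movej, grip, pause, solve_ik, get_state, get_image, IKError, hand_in, grip_point_offset gives the robot as it stands. The module is installed in compiled form; this text tells all that it offers. Calls block until the motion is done:
- move_ptp(position, orientation): joint-space move of the TCP to a pose.
- movel(position, rot=None, speed=0.15, f_stop=None): straight line of the TCP; rot=None keeps the orientation; speed is the mean speed in m/s. With f_stop (N) it stops when the force on the tool has changed by that much, and returns True; else False.
- movej(angles): joint-space move.
- grip(opening, newtons=None): finger opening in m; newtons is the grip in N (None keeps the last); returns when the fingers have stopped.
- pause(seconds).
- solve_ik(position, orientation): joint angles nearest the present ones, or None.
- get_state(): the state.
- get_image(name): name is "scene" or "top"; returns a dict with "pixels" (420x560x3 uint8, blue, green, red), "fov_y" (degrees; the focal length in pixels is half the picture's height over the tangent of half this angle, whatever the lens; pixels are square), "cx", "cy" (the principal point, pixels), "rvec" (rotation vector, rad) and "tvec" (3), from world to camera coordinates, as OpenCV has them. Camera axes: x right, y down, z forward; pixel columns grow to the right and rows downward; lengths in m; the calibration is good to about 2 mm. A picture is of the moment at which its call begins. There is no depth.
A pose or a line that the arm cannot do raises IKError and nothing moves.
- hand_in(): hands the job in; it is judged then, once.
The state is a dict: "time": time; "joint_pos": joint angles; "dq": joint speeds; "effort": joint torques, N m; "eef_pos": TCP position; "ee_rot": TCP orientation; "force": force on the tool from outside, world axes, zero at the start; "wrist_torque": the same for the moment, N m; "width": finger opening in m; "grip_force": force on a finger pad.
Only numpy, scipy, OpenCV 4.12 (cv2) and the standard library are available. Lean on these libraries where they do the work, as an engineer would, in place of code of your own. Each camera call takes 0.05 s, during which the arm holds its last target. There are 200 camera calls.

### The job

The samples are out of the fridge: stand each one in the metal cold block whose well is bored for it, so that it sits right down on the floor of the well: the red-capped reagent bottle, the orange-capped 50 ml tube, the petri dish and the red dropper bottle. Set them in gently without dropping or tipping any, and leave the brown bottle and the orange rack where they are.

Things in the scene. Friction and masses are not known exactly. Their poses are not given: they have to be found in the camera images.
- bottle_centre (a point): clear round reagent bottle with a red screw cap, standing loose on the bench: 98 mm high, body 56 mm across up to 75 mm (shoulder above), cap 37 mm across from 83 to 98 mm above its base, 120 g. The point is on its axis, half-way up (49 mm above its base); z along its axis. Easily taken from above by the cap.
- tube_centre (a point): 50 ml sample tube with an orange screw cap and a flat skirt on which it stands: 98 mm high, body 29 mm across up to 82 mm, cap 36 mm across from 82 to 98 mm above its base, 45 g. The point is on its axis, half-way up (49 mm above its base); z along its axis. Easily taken from above by the cap.
- dish_centre (a point): closed round petri dish, clear with a cream filling, lying loose on the bench: 58 mm across, about 13 mm high, 22 g. The point is on its axis, 7 mm above its underside; z up. Taken across its diameter from above with the fingertips, best by its upper half (tips 6 mm above its underside) so that they stay clear of the block.
- dropper_centre (a point): small red dropper bottle with a red pointed cap, standing loose on the bench: 59 mm high, body 20 mm across up to 36 mm above its base, the cap above narrower and tapering, 14 g. The point is on its axis, half-way up (29.5 mm above its base); z along its axis. Take it by the upper body, 30 to 35 mm above its base, so that the fingertips stay clear of the block.
- bottle_block_seat (a point): blue-jacketed aluminium cold block, 96 x 96 x 40 mm high, with one wide deep well: 64 mm across, 24 mm deep, its mouth flared to 74 mm; for the reagent bottle. It is fixed to the bench, its sides turned up to 20 degrees; the point is the centre of the well's flat floor, z up, 16 mm above the bench.
- tube_block_seat (a point): yellow-jacketed aluminium cold block, 72 x 72 x 40 mm high, with one well 37 mm across, 24 mm deep, its mouth flared to 47 mm; for the 50 ml tube. It is fixed to the bench, its sides turned up to 20 degrees; the point is the centre of the well's flat floor, z up, 16 mm above the bench.
- dish_block_seat (a point): white-jacketed low aluminium cold block, 96 x 96 x 20 mm high, with one wide shallow recess: 68 mm across, 6 mm deep, its mouth flared to 78 mm; for the petri dish. It is fixed to the bench, its sides turned up to 20 degrees; the point is the centre of the well's flat floor, z up, 14 mm above the bench.
- dropper_block_seat (a point): green-jacketed small aluminium cold block, 60 x 60 x 30 mm high, with one narrow well 28 mm across, 12 mm deep, its mouth flared to 36 mm; for the dropper bottle. It is fixed to the bench, its sides turned up to 20 degrees; the point is the centre of the well's flat floor, z up, 18 mm above the bench.
- brown_bottle_centre (a point): brown glass bottle with a black cap, 62 mm across, 118 mm high, standing loose at the right as a bystander, to be left alone. The point is half-way up its axis.
- rack_centre (a point): orange microtube rack, 84 x 128 x 28 mm high, lying loose at the left as a bystander, to be left alone. The point is at its centre.
Mind the look-alikes: they are no part of the job. Leave any blue or pink look-alike of the part that bears dropper_block_seat alone.

How it is judged:
By the outcome, as a careful person would: the job done as asked, in the order asked, and still so for the second after the job is handed in, with the robot touching nothing.
It also fails if it takes over 96 s, if anything falls off the work surface, if the arm or the gripper's body presses on something with over 40 N, if the wrist force passes 120 N, or if a joint passes its speed limit or range.

## Working session

There is one attempt and no reset: what is moved stays moved. The work goes in short steps, each a Python script; the robot and the scene stay as the last script left them, time stands still between calls to the robot, and variables do not carry over. Pictures are saved under pics/ and viewed, at most 14 in all, crops included, and the job is handed in when it is done.

```bash
mkdir -p pics
python3 - <<'E'
from rig import *
import cv2,pickle
d={n:get_image(n) for n in("scene","top")}
pickle.dump(d,open("im0.pkl","wb"))
for n in d:
    cv2.imwrite(f"pics/{n}0.png",cv2.resize(d[n]["pixels"],(784,588)))
    print(n,{k:v for k,v in d[n].items() if k!="pixels"})
print(get_state())
E
```

```text
scene {'fov_y': 51.011006916568576, 'cx': 277.8976485151192, 'cy': 205.40210686341632, 'rvec': array([ 2.07176427, -0.67540268,  0.34490984]), 'tvec': array([-0.41130524,  0.21485372,  1.17273764])}
top {'fov_y': 53.37446916651653, 'cx': 283.9699053750747, 'cy': 207.66829236496983, 'rvec': array([ 2.14590656, -2.09448418,  0.21606727]), 'tvec': array([-0.01659291,  0.52198024,  1.35199928])}
{'time': 0.1, 'joint_pos': array([ 1.47058196e+00,  3.85470661e-01,  6.77261694e-03, -4.31200888e-04,
       -1.19401613e+00, -2.58598777e-01]), 'dq': array([-0.00011374, -0.00301374,  0.00174901,  0.00178517, -0.00013168,
        0.00088516]), 'effort': array([-3.52252182e-04, -3.91688848e+01,  1.87936234e+01,  4.23189774e+00,
        1.34581453e-02, -7.68974883e-05]), 'eef_pos': array([0.21927423, 0.58469655, 0.22157896]), 'ee_rot': array([ 9.71773490e-04,  9.83935096e-01, -1.78523858e-01, -1.23912677e-04]), 'force': array([-0.13098658, -0.65948775,  0.2393925 ]), 'wrist_torque': array([-0.04358796, -0.00369971,  0.03554516]), 'grip_force': 0.0, 'width': 0.08680004906391335}
```

View pics/scene0.png

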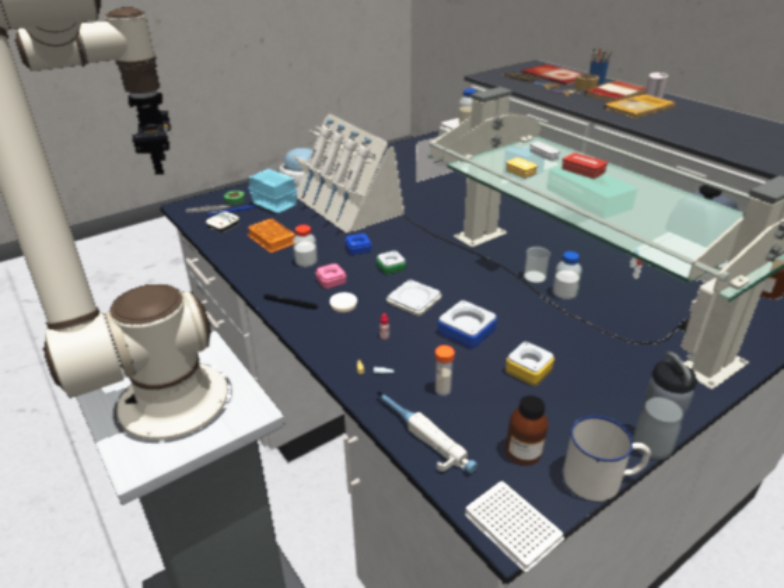

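View pics/top0.png

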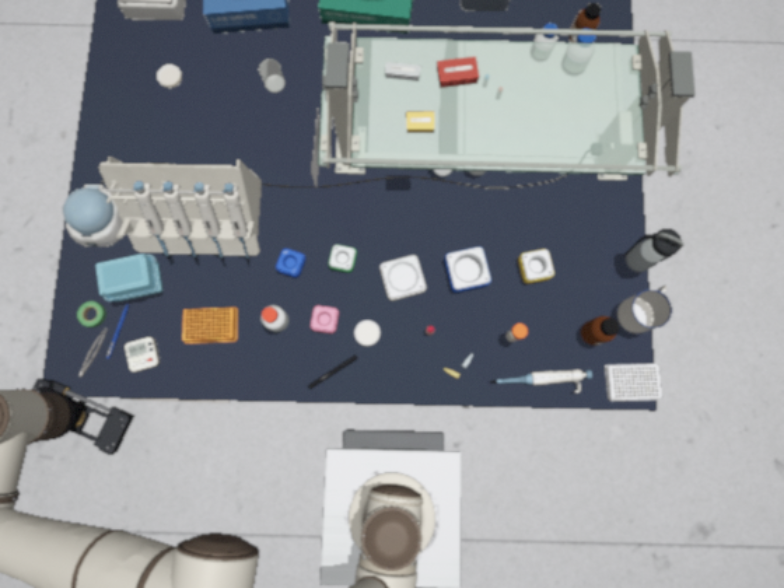

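Candidates for the dropper block, in top view pixels at 1.4x:
- Green-jacketed block (343,258): matches the description, so I choose it.
- Blue look-alike (290,262): rejected.
- Pink look-alike (324,319): rejected.

Other items and their pixels:
- **Bottle:** red cap (270,315). The blue-capped bottles behind are not it.
- **Dish:** (367,332). The white disc at (169,76) is not it.
- **Dropper:** (430,330).
- **Tube:** (519,331).
- **Blocks:** blue (468,269), white (403,277), yellow (537,265).

One close crop to check.

Run:
```python
import cv2,pickle
d=pickle.load(open("im0.pkl","rb"))
t=d["top"]["pixels"][165:260,180:405]
cv2.imwrite("pics/c1.png",cv2.resize(t,None,fx=3.5,fy=3.5,interpolation=cv2.INTER_NEAREST))
t=d["scene"]["pixels"][155:290,180:405]
cv2.imwrite("pics/c2.png",cv2.resize(t,None,fx=3.5,fy=3.5,interpolation=cv2.INTER_NEAREST))
```

```text
(no output)
```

View pics/c1.png

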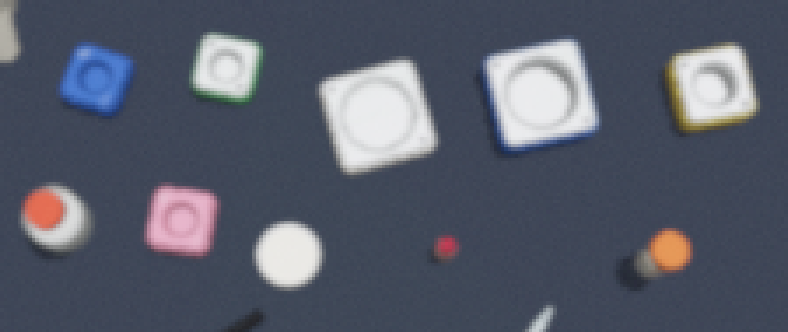

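View pics/c2.png

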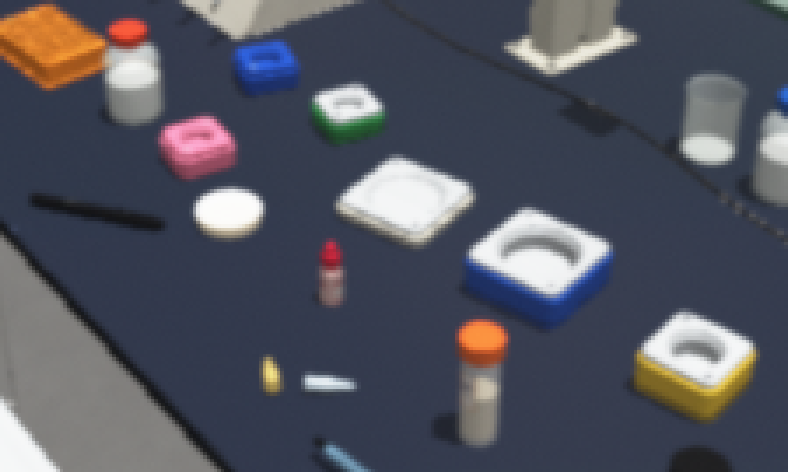

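The crops confirm it: the green-jacketed block is white-topped with a narrow well at crop (226,67), while the blue (96,77) and pink (181,218) blocks are look-alikes. All four samples stand upright. Now I'll measure in both views.

```bash
cat > h.py <<'E'
import numpy as np,cv2
def cam(d):
    H=d["pixels"].shape[0];f=H/2/np.tan(np.radians(d["fov_y"])/2)
    return np.array([[f,0,d["cx"]],[0,f,d["cy"]],[0,0,1]]),cv2.Rodrigues(d["rvec"])[0],np.array(d["tvec"])
def ray(d,u,v,z):
    K,R,t=cam(d);c=-R.T@t;r=R.T@np.linalg.solve(K,[u,v,1]);return (c+r*(z-c[2])/r[2])[:2]
def blob(d,lo,hi,roi,space="hsv"):
    x0,y0,x1,y1=roi;im=cv2.resize(d["pixels"][y0:y1,x0:x1],None,fx=4,fy=4,interpolation=cv2.INTER_CUBIC)
    m=cv2.inRange(cv2.cvtColor(im,cv2.COLOR_BGR2HSV),np.array(lo),np.array(hi))
    if lo[0]==0 and hi[0]<=12: m|=cv2.inRange(cv2.cvtColor(im,cv2.COLOR_BGR2HSV),np.array([168,*lo[1:]]),np.array([180,*hi[1:]]))
    c=max(cv2.findContours(m,cv2.RETR_EXTERNAL,cv2.CHAIN_APPROX_NONE)[0],key=cv2.contourArea)
    return ((c[:,0]+.5)/4-.5+[x0,y0]).astype(np.float32)
E
python3 - <<'E'
import pickle
from h import *
d=pickle.load(open("im0.pkl","rb"));T,S=d["top"],d["scene"]
W=([0,0,165],[180,60,255]);O=([3,120,100],[22,255,255]);Rd=([0,110,80],[9,255,255])
def wh(p,off,s=3.5): return tuple(int(a/s+o) for a,o in zip(p,(off*2)))
tr=lambda *p:[int(p[i]/3.5+(180,165)[i%2]) for i in range(4)]
sr=lambda *p:[int(p[i]/3.5+(180,155)[i%2]) for i in range(4)]
for n,z,a,b in [("bottle_block",.04,(465,20,620,170),(450,195,625,300)),("tube_block",.04,(650,30,775,145),(630,300,770,400)),("dish_block",.02,(305,45,450,185),(330,148,460,250)),("dropper_block",.03,(180,20,275,115),(300,75,395,130))]:
    for d_,r in((T,tr(*a)),(S,sr(*b))):
        c=blob(d_,*W,r)
        # project outline onto the top plane, then fit a rectangle metrically
        P=np.array([ray(d_,u,v,z) for u,v in c],np.float32)*1000
        q=cv2.minAreaRect(P);print(n,np.round(q[0],1),np.round(q[1],1),round(q[2],1))
for n,z,zm,mk,a,b in [("bottle",.098,.0905,Rd,(10,175,100,245),(95,10,165,50)),("tube",.098,.09,O,(630,215,710,285),(450,310,520,375)),("dropper",.059,.048,Rd,(425,225,470,275),(310,235,350,270)),("dish",.013,.0065,W,(245,210,335,300),(185,180,275,245))]:
    for d_,r,zz in((T,tr(*a),z),(S,sr(*b),zm)):
        c=blob(d_,*mk,r);(u,v),R=cv2.minEnclosingCircle(c);x,y,w,h=cv2.boundingRect(c);M=cv2.moments(c)
        g=(M["m10"]/M["m00"],M["m01"]/M["m00"])
        print(n,"circ",np.round(ray(d_,u,v,zz)*1000,1),"cent",np.round(ray(d_,*g,zz)*1000,1),"R",round(R,1),"centre@",np.round(g,1),w,h)
K,R,t=cam(T);print("topcam",-R.T@t)
K,R,t=cam(S);print("scenecam",-R.T@t)
for n,u,v in(("brown",598,330),("rack",210,325),("pipstand",257,250)):print(n,ray(T,u/1.4,v/1.4,.0))
E
```

```text
bottle_block [ 587. -174.] [94.5 94.8] 14.1
bottle_block [ 589.4 -171.4] [95.9 94.1] 14.0
tube_block [ 599.9 -343.4] [70.3 70.9] 12.7
tube_block [ 601.9 -341.4] [71.7 68.7] 13.1
dish_block [564.8 -15.3] [96.7 96.9] 16.6
dish_block [565.2 -17. ] [104.8 103.3] 17.5
dropper_block [608.5 135.4] [58.8 58. ] 79.6
dropper_block [611.2 138.9] [61.7 57.6] 79.6
bottle circ [451.1 291.1] cent [451.3 290.7] R 5.6 centre@ [192.  224.2] 12 11
bottle circ [459.  305.1] cent [457.3 301.9] R 5.9 centre@ [216.  163.7] 12 10
tube circ [ 427.2 -284.7] cent [ 427.3 -285. ] R 5.8 centre@ [371. 236.] 12 12
tube circ [ 431.2 -281. ] cent [ 431.2 -281.3] R 7.4 centre@ [317.2 252.4] 15 13
dropper circ [432.  -82.8] cent [432.  -82.8] R 2.7 centre@ [307.2 234.6] 6 6
dropper circ [436.2 -78.7] cent [436.1 -79.7] R 4.3 centre@ [274.  227.5] 8 9
dish circ [425.6  68.5] cent [425.5  68.6] R 9.3 centre@ [261.9 237.2] 19 19
dish circ [432.8  81.1] cent [432.1  80.1] R 9.8 centre@ [244.9 214.7] 20 14
topcam [2.47070222e-01 9.55595913e-04 1.42814430e+00]
scenecam [-0.15804982 -0.94164118  0.82400233]
brown [ 0.44631307 -0.50020742]
rack [0.43526592 0.45415896]
pipstand [0.62833525 0.35245837]
```

```bash
cat > pp.py <<'E'
from rig import *
import numpy as np
Q=[0,1,0,0]
def pick(xy,tz,wopen,N,lift):
    x,y=xy; grip(wopen,20)
    move_ptp([x,y,tz+.06],Q)
    hit=movel([x,y,tz],speed=.08,f_stop=6)
    s=get_state();print("t",s["time"],"at",s["eef_pos"].round(4),"hit",hit)
    grip(0,N);s=get_state();print("width",round(s["width"],4),"gf",s["grip_force"])
    movel([x,y,tz+lift],speed=.15)
def over(xy,z): 
    move_ptp([*xy,z],Q); s=get_state();print("t",s["time"],"w",round(s["width"],4),s["eef_pos"].round(4))
def lower(xy,tz,top,f=3):
    movel([*xy,tz+top],speed=.1)
    hit=movel([*xy,tz-.003],speed=.025,f_stop=f)
    s=get_state();print("down t",s["time"],"z err mm",(s["eef_pos"][2]-tz)*1e3,"hit",hit,s["force"].round(1))
def snap(n):
    import cv2,pickle
    d={k:get_image(k) for k in("scene","top")};pickle.dump(d,open(n+".pkl","wb"));return d
E
python3 - <<'E'
from pp import *
pick((.452,.292),.084,.07,25,.09)
over((.588,-.173),.084+.016+.045)
snap("b1")
import pickle,cv2
d=pickle.load(open("b1.pkl","rb"))
a=d["scene"]["pixels"][150:290,250:410];b=d["top"]["pixels"][150:290,260:420]
cv2.imwrite("pics/b1.png",cv2.resize(cv2.hconcat([a,b]),None,fx=2.5,fy=2.5))
E
```

```text
t 3.0583 at [0.4523 0.2924 0.0844] hit False
width 0.0363 gf 24.999739229679108
t 6.25 w 0.0363 [ 0.5883 -0.172   0.1451]
```

View pics/b1.png

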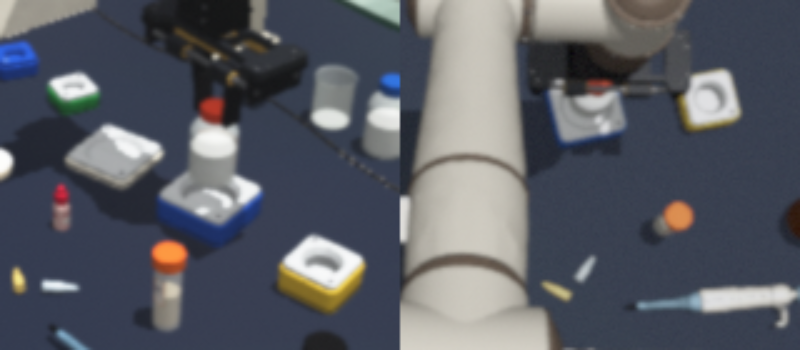

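The bottle hangs upright by its red cap, crop (212,110), above the blue block's well at (210,195), and looks lined up. Lowering it.

Run:
```python
from pp import *
P=(.588,-.173)
lower(P,.100,.004)
s=get_state();print(s["eef_pos"].round(4),s["width"])
```

```text
down t 7.1917 z err mm -0.1368755846938019 hit True [ 0.  -0.   3.3]
[ 0.5893 -0.173   0.0999] 0.03599202181645621
```

Run:
```python
from pp import *
P=(.588,-.173)
grip(.055,20); movel([*P,.18],speed=.15)
pick((.4285,-.284),.081,.065,20,.09)
P=(.601,-.3425)
over(P,.081+.016+.035)
d=snap("t1")
import cv2
a=d["scene"]["pixels"][170:310,250:410];b=d["top"]["pixels"][130:270,300:460]
cv2.imwrite("pics/t1.png",cv2.resize(cv2.hconcat([a,b]),None,fx=2.5,fy=2.5))
```

```text
t 10.775 at [ 0.429  -0.2841  0.0814] hit False
width 0.035 gf 20.000087320804596
t 12.925 w 0.0348 [ 0.5998 -0.3422  0.1309]
```

View pics/t1.png

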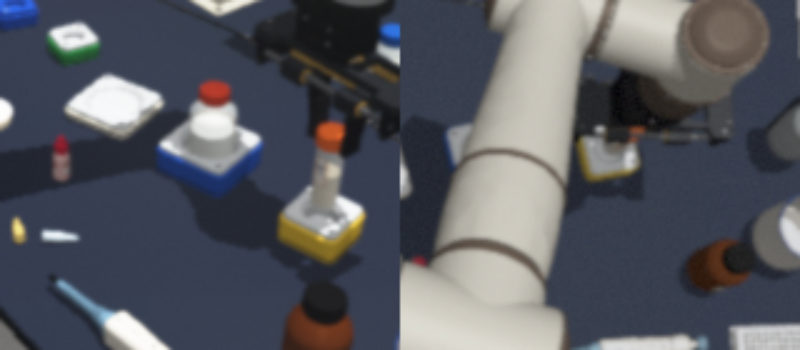

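The bottle sits upright in the blue block, crop (213,120). The tube hangs by its cap at (330,135) over the yellow block's well at (322,210). Lowering it.

Run:
```python
from pp import *
P=(.601,-.3425)
lower(P,.097,.004)
s=get_state();print(s["eef_pos"].round(4),s["width"])
```

```text
down t 13.775 z err mm -0.07794044196358929 hit True [0.3 0.6 3.1]
[ 0.6021 -0.3429  0.0969] 0.03521365820892782
```

Run:
```python
from pp import *
P=(.601,-.3425)
grip(.055,20); movel([*P,.18],speed=.15)
pick((.4265,.0695),.0065,.078,8,.08)
P=(.5655,-.0150)
over(P,.0065+.014+.035)
d=snap("d1")
import cv2
a=d["scene"]["pixels"][150:290,210:370];b=d["top"]["pixels"][130:270,230:390]
cv2.imwrite("pics/d1.png",cv2.resize(cv2.hconcat([a,b]),None,fx=2.5,fy=2.5))
```

```text
t 18.475 at [0.4269 0.0696 0.0068] hit False
width 0.0574 gf 8.000183254480362
t 20.3667 w 0.0575 [ 0.5645 -0.0157  0.0536]
```

View pics/d1.png

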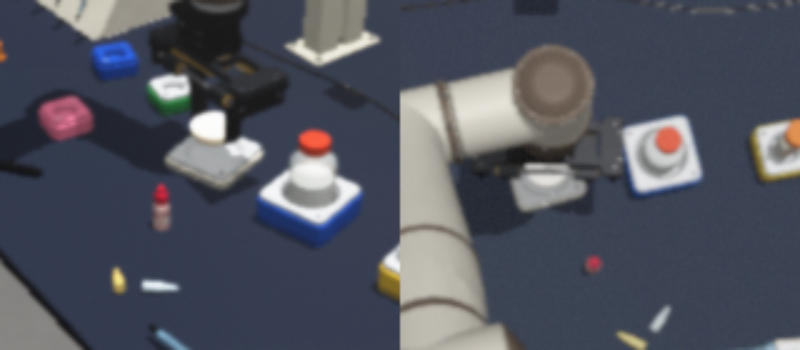

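The dish is held level, crop (212,127), above the white block at (213,155), and the gripper is clear of the bottle. Lowering it.

Run:
```python
from pp import *
P=(.5655,-.0150)
lower(P,.0205,.004,2.5)
s=get_state();print(s["eef_pos"].round(4),s["width"])
```

```text
down t 21.2083 z err mm -0.5858802190586605 hit True [0.1 0.  0.4]
[ 0.5664 -0.0147  0.0199] 0.05718615995152771
```

Run:
```python
from pp import *
P=(.5655,-.0150)
grip(.068,8); movel([*P,.12],speed=.1)
pick((.4340,-.0823),.031,.045,6,.08)
P=(.6095,.1365)
over(P,.031+.018+.03)
d=snap("e1")
import cv2
a=d["scene"]["pixels"][130:270,190:350];b=d["top"]["pixels"][130:270,210:370]
cv2.imwrite("pics/e1.png",cv2.resize(cv2.hconcat([a,b]),None,fx=2.5,fy=2.5))
```

```text
t 25.1667 at [ 0.4345 -0.0822  0.0313] hit False
width 0.0169 gf 5.385722977762271
t 27.55 w 0.0174 [0.6086 0.1354 0.0787]
```

View pics/e1.png

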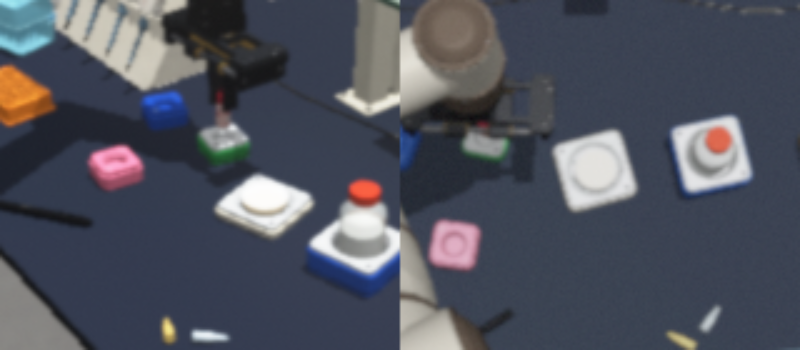

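The dish sits level in the white block. The dropper grip reads 17 mm where 20 was expected, so I'll check for tilt in a close crop.

Run:
```python
import pickle,cv2
d=pickle.load(open("e1.pkl","rb"))
a=d["scene"]["pixels"][155:200,260:300];b=d["top"]["pixels"][165:210,220:260]
cv2.imwrite("pics/e2.png",cv2.resize(cv2.hconcat([a,b]),None,fx=10,fy=10,interpolation=cv2.INTER_CUBIC))
```

```text
(no output)
```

View pics/e2.png

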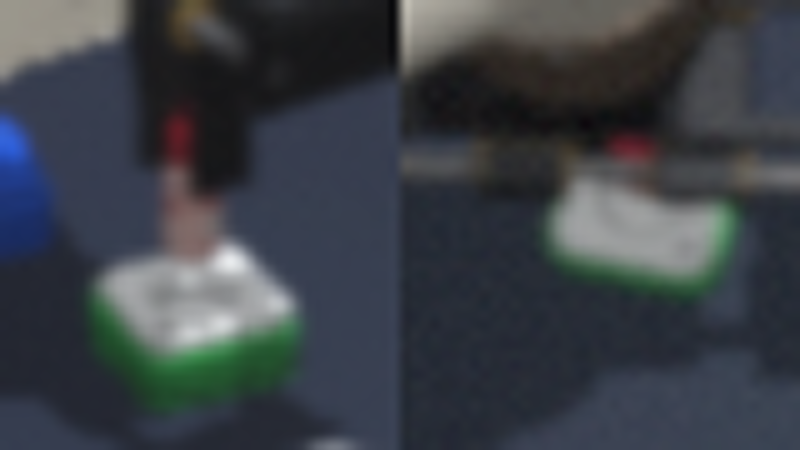

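Run:
```python
import pickle
from h import *
d=pickle.load(open("e1.pkl","rb"))
print(ray(d["scene"],278.9,178.5,.0477),ray(d["scene"],278.9,179.5,.0477))
# projected vertical at this place
K,R,t=cam(d["scene"])
for x,y,z in((.6086,.1354,.048),(.6086,.1354,.084),(.6095,.1365,.03)):
    print(cv2.projectPoints(np.array([[x,y,z]]),d["scene"]["rvec"],d["scene"]["tvec"],K,None)[0].ravel())
```

```text
[0.61633144 0.14534887] [0.61227733 0.1397358 ]
[278.77180108 180.25092997]
[278.65278045 171.18979279]
[278.85462845 184.48438592]
```

The base column (278.9) matches the prediction (278.8), and the left edge is vertical, so the dropper is straight and centred. Lowering it.

Run:
```python
from pp import *
P=(.6095,.1365)
lower(P,.049,.004,2)
s=get_state();print(s["eef_pos"].round(4),s["width"])
```

```text
down t 28.3417 z err mm -0.12062624405448363 hit True [-0.3 -0.1  2.9]
[0.6107 0.1369 0.0489] 0.017214631333658366
```

Run:
```python
from pp import *
import cv2
P=(.6095,.1365)
grip(.034,6); movel([*P,.16],speed=.08)
move_ptp([.3,.45,.25],Q); pause(.5)
d=snap("f1")
a=d["scene"]["pixels"][140:290,240:410];b=d["top"]["pixels"][140:290,220:410]
cv2.imwrite("pics/f1.png",cv2.resize(cv2.hconcat([a,b]),None,fx=2.2,fy=2.2,interpolation=cv2.INTER_CUBIC))
print(get_state()["time"])
```

```text
32.7833
```

View pics/f1.png

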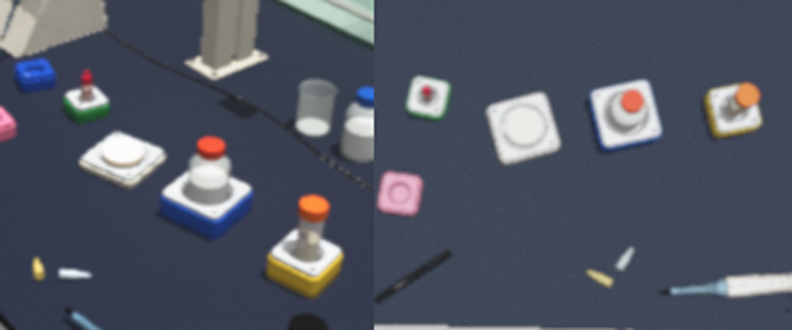

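All four stand upright in their own wells: dropper (427,92), dish (525,127), bottle (630,105) and tube (742,100) in the right half of the crop. The touchdown heights match the well floors to within 0.6 mm.

```bash
python3 -c "
from rig import *
print(hand_in())"
```

```text
the job is handed in; nothing more can be done
None
```

The reagent bottle, 50 ml tube, petri dish and dropper bottle each stand on the floor of their own cold block, set down in the order listed; the job was handed in at about 33 s, and the brown bottle and orange rack were left alone.

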